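# Close a plaster mould and pin its hinge

### The arm

A 7-joint arm with a two-finger parallel gripper is mounted at the origin on the work surface. World frame = base frame: x ahead of the robot, y to its left, z up, the work surface at z = 0. Lengths are in mm, angles in rad, forces in N, time in s.
With the tool pointing down it reaches from about 400 to 900 mm from the base axis. Payload 5.5 kg.
Tool frame: the origin (TCP) lies midway between the tips of the shut fingers; the grasp point (between the pads) lies 19 mm behind it; z points along the fingers, y is the direction in which the jaws open and shut (so a half turn about z gives the same grasp; the last joint's range is limited). The gripper opens to 85 mm and grips with 20 to 120 N. Pads are 22 mm wide; open, the fingers measure 114 mm over their backs; the gripper's body (76 mm by 85 mm) begins 54 mm behind the grasp point. The pads swing forward as they close: fully open they stand 13 mm farther back than shut.
Start: joints at [-0.857, 0.501, -0.427, 1.55, 0.221, 1.138, -0.21], TCP at [283.159, 585.082, 211.01] pointing down, gripper open.
Joint ranges: [-2.88, 2.88], [-0.31, 2.03], [-1.54, 1.56], [0.2, 2.42], [-1.41, 4.55], [0.19, 2.02], [-2.57, 2.57]. Speed limits (rad/s): [2.57, 2.57, 3.14, 3.14, 3.14, 3.14, 3.14].

### API

Orientations are given as a rotation vector (axis times angle).
In Python, from workcell import r gives the robot as it stands. The module is installed in compiled form; this text tells all that it offers.
- The arm moves only by the tool apply_moves, never from a script. Its argument "moves" is a list that holds one entry, the list of rows, each a list of 7 numbers: the shift along the tool's x, y, z in m, then the turn, a rotation vector about the tool's x, y, z in rad, then the opening, from 0 (shut) to 1 (fully open). A call has 1 to 12 rows; each row is the pose to reach, as a shift and turn from the pose measured when the call began, along the tool's axes at that moment; what a row does not reach only later rows make up. A row lasts 1/12 s, in which the tool goes at most 41.7 mm and 7.16 degrees, less where a joint would pass 70% of its speed; a pose out of reach is approached as far as the arm can. A call with a gripper value outside its range is refused whole. The fingers move at their own pace and stop on an object; the grip force is fixed at half the most. Time passes only in rows, so rows that repeat a pose let the fingers close. It gives the time, the measured TCP pose, the force and the opening at its end, in the units of the state.
- r.sense(): the state, without advancing time (a new reading comes with each control period).
- r.read_camera(name): name is "scene" or "side" or "wrist"; returns the picture (384x512x3 uint8, red, green, blue); there is no depth.
- r.camera_info(name): a dict with "fx", "fy", "cx", "cy" (pixels), "eye" and "attitude" of the camera in the world. Camera axes: x right, y up, looking along -z (the intrinsics and any distortion apply to the point x, -y, -z); pixel columns grow to the right and rows downward; lengths in mm; the calibration is good to about 2 mm. A picture is of the moment at which its call begins: read the wrist's pose just before it. camera_info takes no time and is no camera call; for the wrist camera it gives the pose at the moment of the call.
- r.close_job(): hands the job in, once; it reports no verdict.
The state is a dict: "time": time; "q": joint angles; "qvel": joint speeds; "joint_torque": joint torques, N m; "tool_pos": TCP position; "orientation": TCP orientation; "contact_force": force on the tool from outside, world axes, zero at the start; "wrist_torque": the same for the moment, N m; "grip_width": finger opening in mm.
Only numpy, scipy, OpenCV 4.12 (cv2) and the standard library are available. Lean on these libraries where they do the work, as an engineer would, in place of code of your own. Each camera call takes 0.05 s, during which the arm holds its last target. There are 200 camera calls.

### The job

On the sloping wooden rest, slide the loose half of the plaster mould (on the left, seen from the robot) fully home against the fixed right half, so that the steel hinge knuckles line up. Then take the middle-length one of the three pins from the wooden pin block and push it through the knuckles until its grip sits down on the top knuckle, and let go. Leave the other two pins and the other things on the table where they are.

Things in the scene. Friction and masses are not known exactly. Their poses are not given: they have to be found in the camera images.
- hinge_mouth (a point): Centre of the hinge's upper mouth, on the top face of the top knuckle, fixed. z = hinge axis, pointing out of the hole, square to the slope, leaning 30 degrees from vertical towards the rest's low edge, away from the robot; x up the slope, roughly towards the robot; y level, to the robot's right (the fixed half). Round bores 12.4 mm; knuckles 24 mm across. The plywood slope lies 50 mm below the mouth (along z).
- mould_a: Fixed half (right, seen from the robot) of the plaster mould (68 mm long, 70 mm wide, 44 mm high) with two knuckles, 0 to 16 and 34 to 48 mm below hinge_mouth; the sliding half's knuckle fills 17 to 33 mm and is in line only when closed. Axes as hinge_mouth, origin on the slope 50 mm up-slope of the hinge. The blocks stand up-slope of the knuckles, 15 to 85 mm from the hinge axis; tops 6 mm lower than the mouth.
- mould_b (a joint): Opening of the sliding mould half (left, seen from the robot), in m: 0 = closed against the fixed half (a firm stop), growing as it stands off to the left (-y of hinge_mouth), at most 0.055. It slides level across the slope, stays where it is left, and needs about 3 N to push.
- mould_b_end (a point): Centre of the outer (left, -y) end face of the sliding half, the place to push: a plywood board 70 mm wide, 44 mm high, square to the slope. Axes as hinge_mouth; 22 mm above the slope. When closed it is at x = +50, y = -68, z = -28 mm in the frame of hinge_mouth. The slope ends 145 mm left of the hinge; a strip 8 mm high lies on it at x = +88 to +94 mm.
- pin_grip (a point): Centre of the grip of the pin to use (middle length, 50 g): black round grip, 18 mm diameter, 36 mm tall, on a steel shaft 10 mm thick and 47 mm long with a rounded nose (6 mm flat at the end). z runs from tip to grip; the tip is 65 mm below this point. It starts upright in one of the block's holes, with play (up to 4 degrees); underside of its grip 25 mm above the block.
- pin_tip (a point): Centre of the lower end of that pin's shaft, 65 mm from pin_grip.
- pin_block: Fixed wooden block 60 x 170 x 30 mm with three square 11.5 mm holes 22 mm deep, 55 mm apart in a row along its y axis, its middle hole at its centre; origin at the centre of its underside. The three pins are in these holes in any order.
- pin_short_grip (a point): Centre of the grip of the short pin (same grip, shaft 30 mm, underside of grip 8 mm above the block): leave it in the block.
- pin_long_grip (a point): Centre of the grip of the long pin (same grip, shaft 70 mm, underside of grip 48 mm above the block): leave it in the block.
- paint_jar: Bystander: grey jar, 56 mm across, 75 mm tall; origin at its underside.
- flat_brush: Bystander: flat brush lying on the table, 220 mm long; origin under its middle.
- wax_tin: Bystander: flat round metal tin, 92 mm across, 28 mm tall.
- spatula: Bystander: spatula lying on the table, 220 mm long; origin under its middle.
- mug: Bystander: white mug, 76 mm across, 90 mm tall.
- bottle: Bystander: green bottle, 60 mm across, 190 mm tall, standing.

How it is judged:
By the outcome, as a careful person would: the job done as asked, in the order asked, and still so for the second after the job is handed in, with the robot touching nothing.
It also fails if it takes over 58 s, if anything falls off the work surface, if the arm or the gripper's body presses on something with over 40 N, if the wrist force passes 120 N, or if a joint passes its speed limit or range.

## Working session

There is one attempt and no reset: what is moved stays moved. The work goes in short steps, Python scripts to look and compute and a tool call to move; the robot and the scene stay as the last step left them, time stands still between calls to the robot, and variables do not carry over. Pictures are saved under pics/ and viewed, about 8 in all and at most 12, crops included, and the job is handed in when it is done.

Besides the shell and the picture viewer there is one more tool, called after ">>>" by a JSON object that holds its "method" and its "body", one argument or row to a line. apply_moves: Moves the arm, as the interface text tells. Its arguments: {"type":"object","properties":{"moves":{"type":"array"}},"required":["moves"]}

```bash
mkdir -p pics; ls
python3 - <<'E'
from workcell import r
import cv2,numpy as np
s=r.sense(); print(s)
for n in("scene","side","wrist"):
    i=r.camera_info(n); print(n,i)
    cv2.imwrite(f"pics/{n}0.png",r.read_camera(n)[:,:,::-1])
E
```

```text
pics
{'time': 0.0, 'q': array([-0.85679202,  0.50184182, -0.42675591,  1.55141914,  0.2207684 ,
        1.13827837, -0.2103055 ]), 'qvel': array([ 5.19191757e-04, -2.90618848e-04, -1.99553434e-03,  1.37398828e-03,
        6.71329991e-04, -8.93281880e-05,  7.00694361e-04]), 'joint_torque': array([ 3.73752773e-04, -5.69525385e+01, -5.81570551e+00, -2.80929673e+01,
        1.07871366e-02,  1.23530559e-02,  3.49366402e-06]), 'tool_pos': array([282.93765556, 584.40113299, 209.97286182]), 'orientation': array([-7.02028797e-01, -3.06162822e+00,  2.87983788e-03]), 'contact_force': array([ 0.12020956, -0.082151  , -0.33508482]), 'wrist_torque': array([ 0.02829897,  0.01203911, -0.02512827]), 'grip_width': 85.19503442107357}
scene {'fx': 412.20060266744713, 'fy': 412.20060266744713, 'cx': 254.6949765883048, 'cy': 190.42365565310328, 'eye': array([1490.59545176,   94.8126343 ,  690.74158722]), 'attitude': array([0.73450743, 0.79380506, 1.50924483])}
side {'fx': 499.03079217116147, 'fy': 499.03079217116147, 'cx': 246.97258323271524, 'cy': 193.2390408016035, 'eye': array([ -83.46848373, -732.93279683,  886.85708148]), 'attitude': array([ 0.8886919 , -0.33878944, -0.72421924])}
wrist {'fx': 302.4530798578052, 'fy': 302.4530798578052, 'cx': 258.2977816359032, 'cy': 188.84041617486918, 'eye': array([223.74987239, 614.52995332, 372.68879172]), 'attitude': array([-0.23544614, -0.14561099,  1.11349177])}
```

View pics/scene0.png

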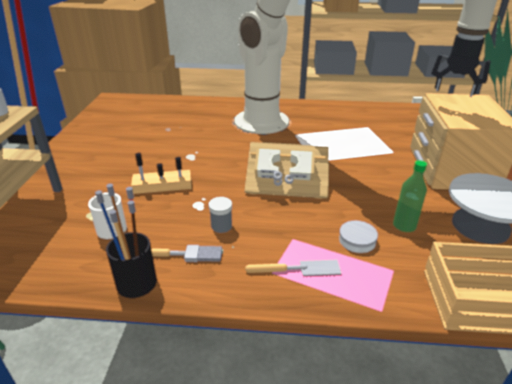

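View pics/side0.png

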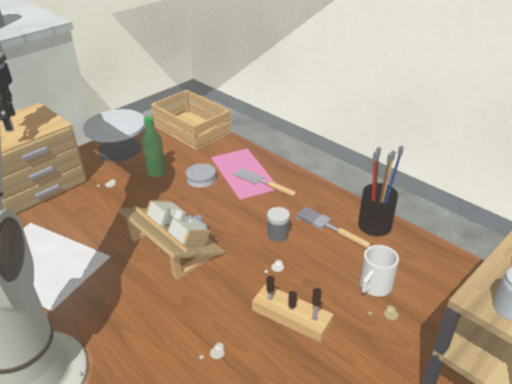

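The scene view shows the rest at about (288,170) and the pin block at about (162,180), with its pins at (139,160), (158,168) and (179,162). In the side view the rest is at about (172,235) and the block at about (292,310). Next I'm zooming in on all four.

Run:
```python
import cv2,numpy as np
a=cv2.imread("pics/scene0.png");b=cv2.imread("pics/side0.png")
def c(im,x,y,w,h):
    o=cv2.resize(im[y:y+h,x:x+w],(400,300),interpolation=cv2.INTER_CUBIC)
    return o
# scale 4: 100x75
o=np.vstack([np.hstack([c(a,238,132,100,75),c(a,115,138,100,75)]),np.hstack([c(b,118,192,112,84),c(b,240,268,100,75)])])
cv2.imwrite("pics/z0.png",o)
```

```text
(no output)
```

View pics/z0.png

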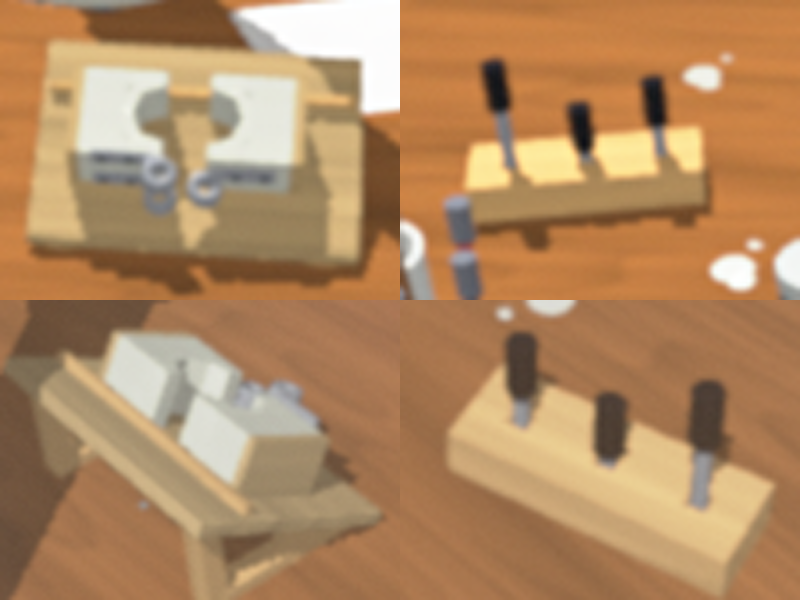

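The zoom shows the fixed half's upper ring at crop (158,168), top-left panel, and the sliding knuckle at (205,185). The middle-length pin is the right-hand one in the scene and the left-hand one in the side view, at crop (655,101) and (521,366). I'll fit the poses from these corners.

```bash
cat > h.py <<'E'
import numpy as np,cv2
from workcell import r
from scipy.spatial.transform import Rotation as R
from scipy.optimize import least_squares
def proj(P,i):
    p=R.from_rotvec(i["attitude"]).inv().apply(np.atleast_2d(P)-i["eye"])
    return np.c_[i["cx"]+i["fx"]*p[:,0]/-p[:,2], i["cy"]+i["fy"]*-p[:,1]/-p[:,2]]
def Rh(yaw): return R.from_euler('z',yaw).as_matrix()@np.array([[-.8660254,0,.5],[0,-1,0],[.5,0,.8660254]])
def tri(obs,x0=(600,0,60)):
    f=lambda P:np.concatenate([(proj(P,i)[0]-uv) for i,uv in obs])
    s=least_squares(f,x0); return s.x,s.fun
E
cat > fit.py <<'E'
from h import *
I={n:r.camera_info(n) for n in("scene","side")}
cr={'A':("scene",238,132,0,0,4),'B':("scene",115,138,400,0,4),'C':("side",118,192,0,300,400/112),'D':("side",240,268,400,300,4)}
def px(c,u,v):
    n,x,y,ou,ov,k=cr[c]; return n,np.array([x+(u-ou+.5)/k-.5,y+(v-ov+.5)/k-.5])
H=[('A',158,168,(0,0,0)),('A',84,67,(85,68,-6)),('A',169,71,(85,0,-6)),('A',82,150,(15,68,-6)),('A',77,180,(15,68,-50)),
('C',250,434,(85,68,-6)),('C',325,432,(15,68,-6)),('C',243,489,(85,68,-50)),('C',320,489,(15,68,-50)),('C',205,393,(85,0,-6))]
def model(p,P): return p[:3]+Rh(p[3])@np.array(P,float)
def res(p): return np.concatenate([proj(model(p,P),I[n])[0]-uv for (c,u,v,P) in H for n,uv in [px(c,u,v)]])
s=least_squares(res,[600,0,100,0],x_scale=[10,10,10,.1],loss='soft_l1'); print("hinge",s.x.round(2),"\n",res(s.x).reshape(-1,2).round(1).tolist())
h=s.x
# block x,y,yaw ; block y axis along world y-ish
B=[('B',470,145,(-30,-85,30)),('B',700,127,(-30,85,30)),('B',706,180,(30,85,30)),('B',463,190,(30,-85,30)),('B',706,207,(30,85,0)),('B',470,222,(30,-85,0)),
('D',502,366,(-30,85,30)),('D',775,487,(30,-85,30))][:6]+[('D',502,366,(30,85,30)),('D',450,434,(-30,85,30)),('D',727,562,(-30,-85,30)),('D',775,487,(30,-85,30)),('D',722,597,(-30,-85,0)),('D',447,465,(-30,85,0))]
def mb(p,P): return np.r_[p[:2],0]+R.from_euler('z',p[2]).apply(P)
def rb(p): return np.concatenate([proj(mb(p,P),I[n])[0]-uv for (c,u,v,P) in B for n,uv in [px(c,u,v)]])
s=least_squares(rb,[600,-300,0],x_scale=[10,10,.1],loss='soft_l1'); print("block",s.x.round(3),"\n",rb(s.x).reshape(-1,2).round(1).tolist())
for y in(-55,0,55): print(mb(s.x,(0,y,30)).round(1))
for nm,a,b in(("mid",(655,101),(521,366)),("midtop",(652,77),(521,337)),("midbot",(658,125),(521,398)),("shrt",(581,128),(610,430)),("long",(496,87),(708,415))):
    P,e=tri([(I[n],uv) for n,uv in(px('B',*a),px('D',*b))]); print(nm,P.round(1),e.round(2))
# sliding knuckle (17 below mouth)
n,uv=px('A',205,185)
f=lambda t:proj(model(h,(0,-t[0],-17)),I[n])[0]-uv
s=least_squares(f,[30]); print("open",s.x,s.fun)
E
python3 fit.py
```

```text
hinge [508.99  84.04  75.15  -0.  ] 
 [[1.8, 0.7], [-1.6, 0.0], [0.5, 0.0], [-2.9, 0.3], [-1.0, 0.0], [1.9, 0.0], [1.3, -0.2], [-1.9, 1.0], [-3.0, -0.5], [-2.9, -1.3]]
block [ 4.80461e+02 -2.67475e+02  2.36000e-01] 
 [[0.1, -0.2], [-0.5, -0.1], [-1.5, -2.8], [0.0, -0.5], [-0.6, -1.2], [0.0, -0.0], [0.2, -1.0], [-0.5, -0.8], [-0.3, -0.2], [-0.2, -1.0], [0.0, 0.1], [0.4, 0.3]]
[ 493.3 -320.9   30. ]
[ 480.5 -267.5   30. ]
[ 467.6 -214.    30. ]
mid [ 466.6 -213.5   71.9] [-0.27  0.12 -0.2  -0.09]
midtop [ 467.6 -212.8   93. ] [-0.09  0.04 -0.07 -0.03]
midbot [ 464.4 -215.1   49.4] [-0.57  0.26 -0.43 -0.18]
shrt [ 479.1 -268.1   53.4] [-0.32  0.13 -0.24 -0.09]
long [ 494.4 -320.4   94.7] [-0.25  0.09 -0.19 -0.06]
open [28.48638172] [ 0.01491445 -0.30916663]
```

```bash
cat >> fit.py <<'E'
print('---')
for y0 in(-.4,-.2,.2,.4):
    s=least_squares(res,[520,50,100,y0],x_scale=[10,10,10,.1],loss='soft_l1'); print(s.cost.round(2),s.x.round(3))
h=s.x;print(res(h).reshape(-1,2).round(1).tolist())
wire=lambda t,s:[model(h,(x,y,z)) for x in(15,85) for y in(t,t+s*68) for z in(-6,-50)]
im={n:cv2.imread(f"pics/{n}0.png") for n in I}
out=[]
for c,(w,hh) in(('A',(100,75)),('C',(112,84))):
    n,x,y,ou,ov,k=cr[c]; o=cv2.resize(im[n][y:y+hh,x:x+w],(400,300),interpolation=cv2.INTER_CUBIC)
    for P in wire(0,1)+[model(h,(0,0,0))]:
        u,v=proj(P,I[n])[0]; cv2.circle(o,(int((u-x+.5)*k),int((v-y+.5)*k)),3,(0,0,255),-1)
    for P in [(xx,yy,-50) for xx in(91,) for yy in(-140,0,60)]:
        u,v=proj(model(h,P),I[n])[0]; cv2.circle(o,(int((u-x+.5)*k),int((v-y+.5)*k)),3,(255,0,0),-1)
    out.append(o)
cv2.imwrite("pics/z1.png",np.hstack(out))
E
python3 fit.py | sed -n '/---/,$p'
```

```text
---
13.04 [ 5.08986e+02  8.40410e+01  7.51470e+01 -5.00000e-03]
13.04 [ 5.08986e+02  8.40410e+01  7.51470e+01 -5.00000e-03]
13.04 [ 5.08986e+02  8.40410e+01  7.51470e+01 -5.00000e-03]
13.04 [ 5.08986e+02  8.40410e+01  7.51470e+01 -5.00000e-03]
[[1.8, 0.7], [-1.6, 0.0], [0.5, 0.0], [-2.9, 0.3], [-1.0, 0.0], [1.9, 0.0], [1.3, -0.2], [-1.9, 1.0], [-3.0, -0.5], [-2.9, -1.3]]
```

View pics/z1.png

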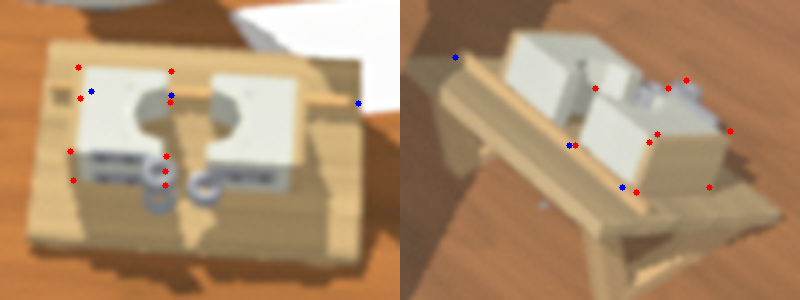

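```bash
cat > fit2.py <<'E'
exec(open('fit.py').read().split("H=[")[0])
def model(p,P): return p[:3]+Rh(p[3])@np.array(P,float)
def H(t,o): return [('A',158,168,(0,0,0)),('A',205,185,(0,-o,-17)),('A',84,67,(85,68-t,-6)),('A',169,71,(85,0,-6)),('A',77,180,(15,68-t,-50)),
('A',212,76,(85,-o,-6)),('A',299,80,(85,-68+t-o,-6)),('A',290,190,(15,-68+t-o,-50)),
('C',250,434,(85,68-t,-6)),('C',243,489,(85,68-t,-50)),('C',205,393,(85,0,-6)),('C',325,432,(15,68,-6)),('C',320,489,(15,68,-50)),('C',180,363,(85,-o,-6)),('C',113,333,(85,-68+t-o,-6))]
def res(p): return np.concatenate([proj(model(p,P),I[n])[0]-uv for (c,u,v,P) in H(p[4],p[5]) for n,uv in [px(c,u,v)]])
s=least_squares(res,[520,80,80,0.1,5,30],x_scale=[10,10,10,.1,3,10],loss='soft_l1'); print(s.cost,s.x.round(3)); print(res(s.x).reshape(-1,2).round(1).tolist())
E
python3 fit2.py
```

```text
11.938445466907975 [ 5.10337e+02  8.02030e+01  7.51480e+01 -5.00000e-03  6.35400e+00
  3.33760e+01]
[[0.4, 0.8], [0.4, -0.0], [-0.7, 0.3], [-0.8, 0.2], [-0.2, 0.3], [-0.1, -0.5], [-0.4, -0.6], [0.2, 0.4], [1.7, -0.8], [-2.1, 0.2], [-1.5, -0.9], [2.7, 0.3], [-1.6, -0.0], [-2.6, 1.5], [1.8, -0.7]]
```

```bash
cat >> h.py <<'E'
HP=np.array([510.3,80.2,75.1]); HY=-0.005   # hinge mouth, yaw
def hw(p): return HP+Rh(HY)@np.array(p,float)
def RT(yaw=None):   # tool attitude: square to slope (tool x = hinge x), or down with jaw dir at yaw
    if yaw is None: return Rh(HY)@np.diag([1,-1,-1.])
    y=np.array([np.cos(yaw),np.sin(yaw),0]); z=np.array([0,0,-1.]); return np.c_[np.cross(y,z),y,z]
def plan(P,Rt):
    s=r.sense(); R0=R.from_rotvec(s["orientation"]).as_matrix()
    d=R0.T@(np.array(P)-s["tool_pos"]); w=R.from_matrix(R0.T@Rt).as_rotvec()
    print("t",round(s["time"],2),"row",(d/1000).round(4).tolist(),w.round(4).tolist(),"rows>=",max(np.linalg.norm(d)/41.7,np.degrees(np.linalg.norm(w))/7.16).round(1))
def snap(n,f,crop=None,k=1):
    i=r.camera_info(n); im=r.read_camera(n); cv2.imwrite(f"pics/{f}.png",im[:,:,::-1]); return i,im
E
python3 - <<'E'
from h import *
plan(hw((25,-15,150)),RT())
E
```

```text
t 0.15 row [-0.466, -0.3184, -0.0069] [0.1152, 0.5144, -0.4359] rows>= 13.5
```

>>> {"method": "apply_moves", "body": {
  "moves": [
    [[-0.1, -0.07, -0.06, 0.02, 0.1, -0.1, 0], [-0.25, -0.18, -0.05, 0.06, 0.25, -0.22, 0], [-0.466, -0.318, -0.03, 0.115, 0.514, -0.436, 0], [-0.466, -0.318, -0.007, 0.115, 0.514, -0.436, 0], [-0.466, -0.318, -0.007, 0.115, 0.514, -0.436, 0], [-0.466, -0.318, -0.007, 0.115, 0.514, -0.436, 0], [-0.466, -0.318, -0.007, 0.115, 0.514, -0.436, 0], [-0.466, -0.318, -0.007, 0.115, 0.514, -0.436, 0], [-0.466, -0.318, -0.007, 0.115, 0.514, -0.436, 0], [-0.466, -0.318, -0.007, 0.115, 0.514, -0.436, 0], [-0.466, -0.318, -0.007, 0.115, 0.514, -0.436, 0], [-0.466, -0.318, -0.007, 0.115, 0.514, -0.436, 0]]
  ]
}}

```text
time: 1.15
tool_pos: [523.6, 164.2, 219.7]
orientation: [-0.007, -2.618, -0.002]
contact_force: [0.3, 1.0, 0.3]
grip_width: 0.0
```

Run:
```python
from h import *
plan(hw((25,-15,150)),RT()); print(r.sense()["q"].round(2))
```

```text
t 1.15 row [-0.0361, -0.0691, -0.0183] [0.0001, -0.0, -0.0001] rows>= 1.9
[ 0.01  0.69 -0.45  1.35  0.08  1.64  1.14]
```

>>> {"method": "apply_moves", "body": {
  "moves": [
    [[-0.036, -0.069, -0.018, 0, 0, 0, 0], [-0.036, -0.069, -0.018, 0, 0, 0, 0], [-0.036, -0.069, -0.018, 0, 0, 0, 0], [-0.036, -0.069, -0.018, 0, 0, 0, 0], [-0.036, -0.069, -0.018, 0, 0, 0, 0]]
  ]
}}

```text
time: 1.57
tool_pos: [563.1, 95.4, 216.8]
orientation: [-0.007, -2.617, -0.003]
contact_force: [-0.0, 0.4, -1.3]
grip_width: 0.0
```

Run:
```python
from h import *
s=r.sense();print(s["time"],s["tool_pos"],s["orientation"],s["q"].round(2))
i,im=snap("wrist","w1");print(i)
o=im.copy()
o=cv2.resize(o,(768,576),interpolation=cv2.INTER_CUBIC)
cv2.imwrite("pics/w1b.png",o[:,:,::-1])
```

```text
1.5667 [563.05005961  95.36878856 216.84250651] [-0.00709412 -2.61672398 -0.00313856] [ 0.08  0.74 -0.42  1.27  0.12  1.69  1.24]
{'fx': 302.4530798578052, 'fy': 302.4530798578052, 'cx': 258.2977816359032, 'cy': 188.84041617486918, 'eye': array([587.62922228,  96.31146725, 390.43267036]), 'attitude': array([0.20701895, 0.20411411, 1.55544095])}
```

View pics/w1b.png

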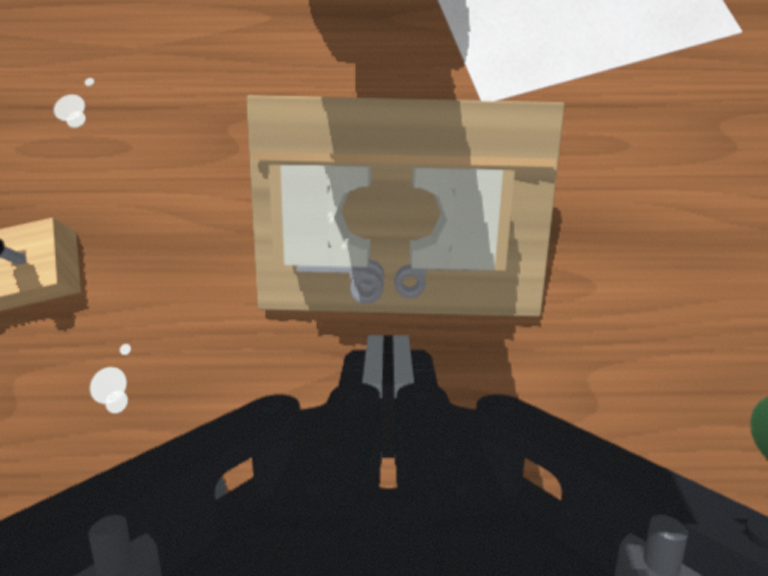

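The wrist view shows both halves, with the fixed one on the left. Its knuckle rings are at about (369,275) and the sliding ring is at (410,281), in the 1.5× picture. Next is a zoom on the rings with the current model overlaid.

```bash
cat > ov.py <<'E'
from h import *
def ov(f,i,x,y,w,h,k,o,out,HPn=None,yaw=None):
    im=cv2.imread(f"pics/{f}.png"); c=cv2.resize(im[y:y+h,x:x+w],(int(w*k),int(h*k)),interpolation=cv2.INTER_CUBIC)
    hp=HP if HPn is None else HPn; M=Rh(HY if yaw is None else yaw)
    t=np.linspace(0,2*np.pi,40)
    for cy,z,rad,col in((0,0,12,(0,0,255)),(0,0,6.2,(0,0,255)),(0,-34,12,(255,0,0)),(-o,-17,12,(0,255,0)),(-o,-17,6.2,(0,255,0))):
        P=hp+np.c_[rad*np.cos(t),cy+rad*np.sin(t),0*t+z]@M.T
        q=(proj(P,i)-[x,y]+.5)*k; cv2.polylines(c,[q.astype(int)],True,col,1)
    for a in(0,-136-2*o):
        for q in[[(15,0,-6),(85,0,-6),(85,68,-6),(15,68,-6)],[(15,-o,-6),(85,-o,-6),(85,-o-68,-6),(15,-o-68,-6)]]:
            pp=(proj(hp+np.array(q,float)@M.T,i)-[x,y]+.5)*k; cv2.polylines(c,[pp.astype(int)],True,(255,255,0),1)
    cv2.imwrite(f"pics/{out}.png",c)
E
python3 - <<'E'
from ov import *
i=dict(fx=302.4530798578052,fy=302.4530798578052,cx=258.2977816359032,cy=188.84041617486918,eye=np.array([587.62922228,96.31146725,390.43267036]),attitude=np.array([0.20701895,0.20411411,1.55544095]))
import pickle; pickle.dump(i,open("w1.pkl","wb"))
print(Rh(HY).T@(i["eye"]-HP))
ov("w1",i,170,100,180,112,4.4,33.4,"z2")
E
```

```text
[ 90.76786604 -16.49791036 311.70995131]
```

View pics/z2.png

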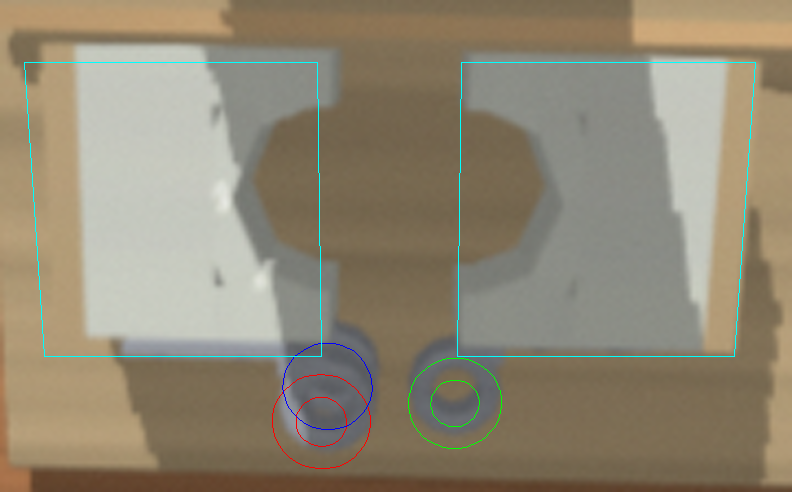

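The rings in the crop: fixed mouth at (325,407), sliding ring at (456,400). The model needs a small turn and shift, so I'm refitting with the wrist and scene points.

```bash
cat > fit3.py <<'E'
exec(open('fit2.py').read().split("s=least")[0])
import pickle
I["w"]=pickle.load(open("w1.pkl","rb")); cr['W']=("w",170,100,0,0,4.4)
def H(t,o):
    sc=[('A',158,168,(0,0,0)),('A',205,185,(0,-o,-17)),('A',84,67,(85,68-t,-6)),('A',169,71,(85,0,-6)),('A',77,180,(15,68-t,-50)),('A',212,76,(85,-o,-6)),('A',299,80,(85,-68+t-o,-6)),('A',290,190,(15,-68+t-o,-50))]
    w=[('W',325,407,(0,0,0)),('W',75,45,(85,68-t,-6)),('W',42,42,(85,68,-6)),('W',86,338,(15,68-t,-6)),('W',332,48,(85,0,-6)),('W',467,55,(85,-o,-6)),('W',757,60,(85,-68-o,-6)),('W',726,60,(85,-68+t-o,-6)),('W',735,353,(15,-68-o,-6)),('W',703,348,(15,-68+t-o,-6)),('W',458,345,(15,-o,-6)),('W',456,400,(0,-o,-17))]
    return [(x,US) for x in sc]*US+[(x,1.5) for x in w]
def res(p): return np.concatenate([k*(proj(model(p,P),I[n])[0]-uv) for ((c,u,v,P),k) in H(p[4],p[5]) for n,uv in [px(c,u,v)]])
for US in(1,0):
    s=least_squares(res,[510,80,80,0.01,5,30],x_scale=[10,10,10,.1,3,10],loss='soft_l1'); print(s.cost,s.x.round(3)); print(res(s.x).reshape(-1,2).round(1).tolist())
E
python3 fit3.py
```

```text
6.269390366459895 [ 5.06199e+02  8.14830e+01  7.31660e+01 -3.00000e-02  7.69400e+00
  3.20310e+01]
[[0.9, 0.7], [0.4, -0.1], [0.9, 0.0], [0.3, 0.2], [1.1, -0.1], [0.5, -0.5], [-0.3, -0.3], [-0.1, 0.6], [0.6, 0.1], [-0.4, -0.0], [-0.3, 0.7], [-0.2, -0.4], [-0.2, 0.9], [0.4, -0.5], [0.8, 0.0], [0.2, -0.2], [-0.6, -0.4], [-0.4, 1.1], [-0.0, 0.2], [-0.6, -2.5]]
4.129483037936031 [ 5.06291e+02  8.15760e+01  7.33610e+01 -3.00000e-02  7.78900e+00
  3.19540e+01]
[[0.7, 0.2], [-0.2, -0.1], [-0.2, 0.7], [-0.1, -0.4], [-0.1, 0.8], [0.5, -0.5], [0.9, -0.0], [0.1, -0.3], [-0.6, -0.3], [-0.4, 1.1], [0.0, 0.2], [-0.5, -2.5]]
```

```bash
sed -i 's/^HP=.*/HP=np.array([506.2,81.5,73.2]); HY=-0.03/' h.py
python3 - <<'E'
from h import *
plan(hw((50,-140,40)),RT());plan(hw((50,-140,-34)),RT())
E
```

```text
t 1.62 row [0.0235, 0.1252, 0.1113] [-0.012, -0.0011, 0.0236] rows>= 4.1
t 1.62 row [0.0234, 0.1261, 0.1852] [-0.012, -0.0011, 0.0236] rows>= 5.4
```

>>> {"method": "apply_moves", "body": {
  "moves": [
    [[0.0235, 0.125, 0.0, -0.012, -0.001, 0.0236, 0], [0.0235, 0.125, 0.0, -0.012, -0.001, 0.0236, 0], [0.0235, 0.125, 0.0, -0.012, -0.001, 0.0236, 0], [0.0235, 0.125, 0.05, -0.012, -0.001, 0.0236, 0], [0.0235, 0.125, 0.09, -0.012, -0.001, 0.0236, 0], [0.0235, 0.1255, 0.12, -0.012, -0.001, 0.0236, 0], [0.0235, 0.1255, 0.15, -0.012, -0.001, 0.0236, 0], [0.0235, 0.126, 0.17, -0.012, -0.001, 0.0236, 0], [0.0235, 0.126, 0.185, -0.012, -0.001, 0.0236, 0], [0.0235, 0.126, 0.185, -0.012, -0.001, 0.0236, 0], [0.0235, 0.126, 0.185, -0.012, -0.001, 0.0236, 0]]
  ]
}}

```text
time: 2.53
tool_pos: [448.7, 224.5, 69.2]
orientation: [-0.035, -2.616, -0.01]
contact_force: [0.8, 0.9, 0.8]
grip_width: 0.1
```

Run:
```python
from h import *
plan(hw((50,-140,-34)),RT());print(r.sense()["q"].round(2))
```

```text
t 2.53 row [-0.0015, -0.0012, -0.0003] [-0.0012, -0.0016, 0.0028] rows>= 0.0
[-0.06  0.78 -0.45  1.6   0.07  1.3   1.04]
```

>>> {"method": "apply_moves", "body": {
  "moves": [
    [[0, -0.006, 0, 0, 0, 0, 0], [0, -0.012, 0, 0, 0, 0, 0], [0, -0.018, 0, 0, 0, 0, 0], [0, -0.024, 0, 0, 0, 0, 0], [0, -0.028, 0, 0, 0, 0, 0], [0, -0.032, 0, 0, 0, 0, 0], [0, -0.036, 0, 0, 0, 0, 0], [0, -0.04, 0, 0, 0, 0, 0], [0, -0.044, 0, 0, 0, 0, 0], [0, -0.047, 0, 0, 0, 0, 0], [0, -0.05, 0, 0, 0, 0, 0], [0, -0.05, 0, 0, 0, 0, 0]]
  ]
}}

```text
time: 3.53
tool_pos: [447.8, 173.7, 69.4]
orientation: [-0.036, -2.617, -0.01]
contact_force: [2.2, 1.2, 0.9]
grip_width: -0.4
```

>>> {"method": "apply_moves", "body": {
  "moves": [
    [[0, -0.0025, 0, 0, 0, 0, 0], [0, -0.005, 0, 0, 0, 0, 0], [0, -0.0065, 0, 0, 0, 0, 0], [0, -0.0065, 0, 0, 0, 0, 0]]
  ]
}}

```text
time: 3.87
tool_pos: [447.5, 166.6, 69.3]
orientation: [-0.037, -2.616, -0.009]
contact_force: [1.7, 1.3, 1.0]
grip_width: -0.3
```

>>> {"method": "apply_moves", "body": {
  "moves": [
    [[0, -0.002, 0, 0, 0, 0, 0], [0, -0.004, 0, 0, 0, 0, 0], [0, -0.005, 0, 0, 0, 0, 0], [0, -0.005, 0, 0, 0, 0, 0]]
  ]
}}

```text
time: 4.2
tool_pos: [447.4, 161.9, 69.4]
orientation: [-0.037, -2.616, -0.01]
contact_force: [1.1, 3.5, 1.6]
grip_width: 0.3
```

Run:
```python
from ov import *
i,im=snap("scene","s2"); snap("wrist","w2")
ov("s2",i,228,122,130,96,5.5,0,"z3")
```

```text
(no output)
```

View pics/z3.png

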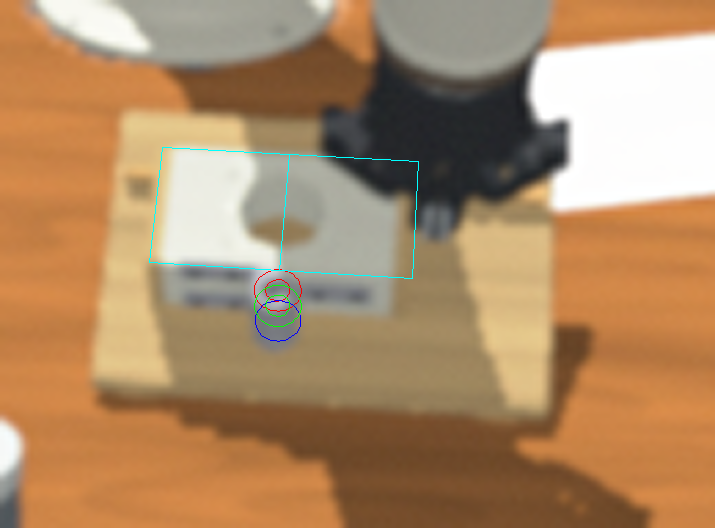

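The scene shows the halves essentially together, with the knuckles stacked at (278,290) to (278,330). I'll press until the stop is felt.

>>> {"method": "apply_moves", "body": {
  "moves": [
    [[0, -0.002, 0, 0, 0, 0, 0], [0, -0.003, 0, 0, 0, 0, 0], [0, -0.003, 0, 0, 0, 0, 0]]
  ]
}}

```text
time: 4.55
tool_pos: [447.4, 161.7, 69.5]
orientation: [-0.035, -2.617, -0.015]
contact_force: [2.5, 8.6, -1.1]
grip_width: -0.2
```

>>> {"method": "apply_moves", "body": {
  "moves": [
    [[0, -0.004, 0, 0, 0, 0, 0], [0, -0.006, 0, 0, 0, 0, 0], [0, -0.007, 0, 0, 0, 0, 0], [0, -0.007, 0, 0, 0, 0, 0]]
  ]
}}

```text
time: 4.88
tool_pos: [447.5, 161.6, 69.7]
orientation: [-0.031, -2.62, -0.027]
contact_force: [2.2, 17.8, -3.6]
grip_width: -0.0
```

>>> {"method": "apply_moves", "body": {
  "moves": [
    [[0, 0.006, 0, 0, 0, 0, 0], [0, 0.015, 0, 0, 0, 0, 0], [0, 0.015, -0.03, 0, 0, 0, 0], [0, 0.015, -0.07, 0, 0, 0, 0], [0, 0.015, -0.11, 0, 0, 0, 0.5], [0, 0.015, -0.14, 0, 0, 0, 0.5], [0, 0.015, -0.14, 0, 0, 0, 0.5]]
  ]
}}

```text
time: 5.47
tool_pos: [522.5, 172.5, 196.1]
orientation: [-0.034, -2.629, -0.028]
contact_force: [0.5, -0.1, 0.4]
grip_width: 35.8
```

Run:
```python
from h import *
plan([467,-213.7,150],RT(0.236))
```

```text
t 5.47 row [0.0184, -0.3882, 0.0573] [-0.3232, -0.4461, 1.2783] rows>= 11.1
```

>>> {"method": "apply_moves", "body": {
  "moves": [
    [[0.018, -0.388, 0.02, -0.323, -0.446, 1.278, 0.5], [0.018, -0.388, 0.02, -0.323, -0.446, 1.278, 0.5], [0.018, -0.388, 0.02, -0.323, -0.446, 1.278, 0.5], [0.018, -0.388, 0.02, -0.323, -0.446, 1.278, 0.5], [0.018, -0.388, 0.02, -0.323, -0.446, 1.278, 0.5], [0.018, -0.388, 0.02, -0.323, -0.446, 1.278, 0.5], [0.018, -0.388, 0.02, -0.323, -0.446, 1.278, 0.5], [0.018, -0.388, 0.057, -0.323, -0.446, 1.278, 0.5], [0.018, -0.388, 0.057, -0.323, -0.446, 1.278, 0.5], [0.018, -0.388, 0.057, -0.323, -0.446, 1.278, 0.5], [0.018, -0.388, 0.057, -0.323, -0.446, 1.278, 0.5], [0.018, -0.388, 0.057, -0.323, -0.446, 1.278, 0.5]]
  ]
}}

```text
time: 6.47
tool_pos: [463.3, -214.7, 148.9]
orientation: [-1.953, -2.457, 0.004]
contact_force: [-0.8, 1.0, -0.2]
grip_width: 43.3
```

>>> {"method": "apply_moves", "body": {
  "moves": [
    [[0, 0, 0, 0, 0, 0, 0.5]]
  ]
}}

```text
time: 6.55
tool_pos: [462.5, -213.7, 148.9]
orientation: [-1.949, -2.459, 0.005]
contact_force: [0.2, 0.3, -0.1]
grip_width: 42.7
```

Run:
```python
from h import *
plan([467,-213.7,150],RT(0.236)); s=r.sense(); print(s["tool_pos"],s["orientation"],s["q"].round(2))
i,im=snap("wrist","w3")
o=im.copy()
q=proj([[467,-213.7,91],[467.6,-214,30],[480.5,-267.5,30]],i); print(q.round(1))
o=cv2.resize(o,(768,576),interpolation=cv2.INTER_CUBIC)
for p in q: cv2.drawMarker(o,tuple(int(a) for a in (p+.5)*1.5),(0,255,0),0,10)
cv2.imwrite("pics/w3b.png",o[:,:,::-1])
```

```text
t 6.55 row [-0.001, 0.0044, -0.0011] [-0.0053, -0.0012, -0.0057] rows>= 0.1
[ 462.45277758 -213.72808487  148.91825422] [-1.94884944 -2.45871994  0.00535441] [ 0.43  0.3  -0.06  1.96  0.03  0.88  0.59]
[[264.5 199.8]
 [264.1 181.6]
 [264.2 234.8]]
```

View pics/w3b.png

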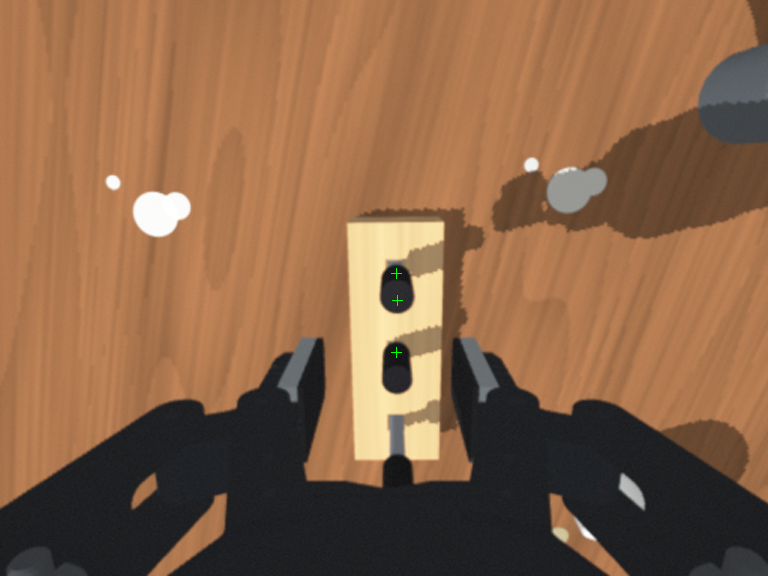

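The wrist view matches the prediction. The grip top is at (397,297) against the predicted (396,300), and the jaws straddle clear of the other two pins. Descending to grasp.

>>> {"method": "apply_moves", "body": {
  "moves": [
    [[-0.001, 0.0045, 0.0, -0.005, 0, -0.005, 0.5], [-0.001, 0.0045, 0.03, -0.005, 0, -0.005, 0.5], [-0.001, 0.0045, 0.05, -0.005, 0, -0.005, 0.5], [-0.001, 0.0045, 0.07, -0.005, 0, -0.005, 0.5], [-0.001, 0.0045, 0.08, -0.005, 0, -0.005, 0.5], [-0.001, 0.0045, 0.0865, -0.005, 0, -0.005, 0.5], [-0.001, 0.0045, 0.0865, -0.005, 0, -0.005, 0.5], [-0.001, 0.0045, 0.0865, -0.005, 0, -0.005, 0.5]]
  ]
}}

```text
time: 7.27
tool_pos: [466.9, -213.7, 62.5]
orientation: [-1.942, -2.467, -0.0]
contact_force: [0.2, -0.5, -0.2]
grip_width: 42.5
```

>>> {"method": "apply_moves", "body": {
  "moves": [
    [[0, 0, 0, 0, 0, 0, 0], [0, 0, 0, 0, 0, 0, 0], [0, 0, 0, 0, 0, 0, 0], [0, 0, 0, 0, 0, 0, 0], [0, 0, 0, 0, 0, 0, 0], [0, 0, 0, 0, 0, 0, 0], [0, 0, 0, 0, 0, 0, 0]]
  ]
}}

```text
time: 7.85
tool_pos: [468.2, -214.3, 63.8]
orientation: [1.942, 2.468, 0.001]
contact_force: [-0.2, -0.5, 6.1]
grip_width: 14.2
```

Run:
```python
from h import *
s=r.sense(); print(s["contact_force"],s["wrist_torque"],s["grip_width"],s["tool_pos"])
i,a=snap("wrist","w4"); i,b=snap("side","d4"); i,c=snap("scene","s4")
f=lambda im,x,y,w,h:cv2.resize(im[y:y+h,x:x+w],(400,300),interpolation=cv2.INTER_CUBIC)
o=np.vstack([np.hstack([f(a,160,150,200,150),f(a,0,0,512,384)]),np.hstack([f(b,220,240,120,90),f(c,105,125,120,90)])])
cv2.imwrite("pics/z4.png",o[:,:,::-1])
```

```text
[-0.24442359 -0.5318989   6.09308327] [-0.00284659  0.0012968   0.00588594] 14.246265154259781 [ 468.18502352 -214.27514663   63.76941005]
```

View pics/z4.png

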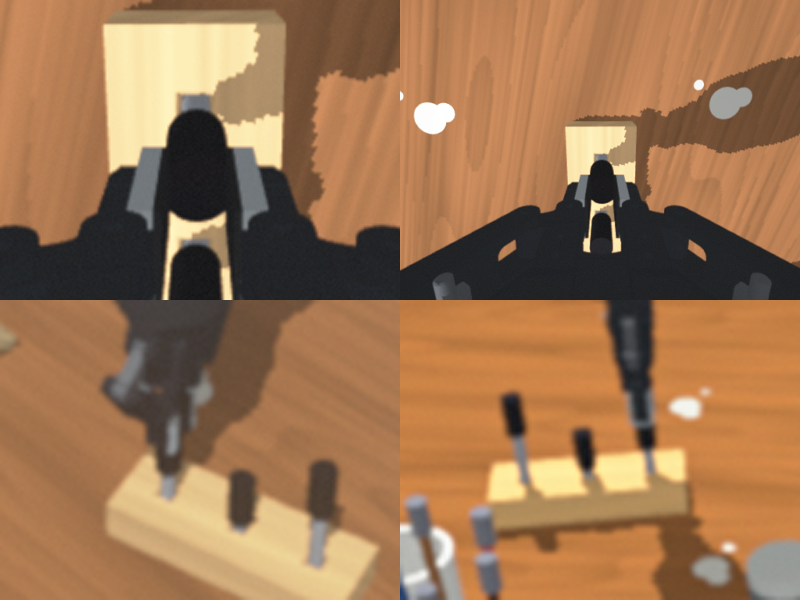

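The grip looks centred between the pads and the other pins are untouched. Lifting, then checking the pin's lean.

>>> {"method": "apply_moves", "body": {
  "moves": [
    [[0, 0, -0.008, 0, 0, 0, 0], [0, 0, -0.02, 0, 0, 0, 0], [0, 0, -0.035, 0, 0, 0, 0], [0, 0, -0.06, 0, 0, 0, 0], [0, 0, -0.09, 0, 0, 0, 0], [0, 0, -0.09, 0, 0, 0, 0], [0, 0, -0.09, 0, 0, 0, 0], [0, 0, -0.09, 0, 0, 0, 0]]
  ]
}}

```text
time: 8.67
tool_pos: [467.6, -214.2, 153.8]
orientation: [1.943, 2.468, 0.001]
contact_force: [0.4, 0.2, -1.3]
grip_width: 13.9
```

Run:
```python
from h import *
s=r.sense(); print(s["contact_force"],s["grip_width"],s["tool_pos"],s["orientation"])
T=R.from_rotvec(s["orientation"]).as_matrix()
out=[]
for n in("scene","side"):
    i,im=snap(n,n+"5")
    # predicted axis points: grip bottom (18-9.2 ahead of TCP), tip
    P=np.array([s["tool_pos"]+T@[0,0,d] for d in(8.8,55.8)]); q=proj(P,i); print(n,q.round(2).tolist())
    x,y=(q[1]-[25,24]).astype(int); print(x,y)
    o=cv2.resize(im[y:y+48,x:x+50],(400,384),interpolation=cv2.INTER_CUBIC)
    for p in q: cv2.drawMarker(o,tuple(int(a) for a in (p-[x,y]+.5)*8),(0,255,0),0,8)
    out.append(o)
cv2.imwrite("pics/z5.png",np.hstack(out)[:,:,::-1])
```

```text
[ 0.40533227  0.21547864 -1.26714976] 13.943471287973468 [ 467.64647119 -214.19678253  153.8233021 ] [1.94259243e+00 2.46813060e+00 1.29149730e-03]
scene [[175.14, 140.95], [176.87, 155.42]]
151 131
side [[270.46, 259.87], [270.32, 275.53]]
245 251
```

View pics/z5.png

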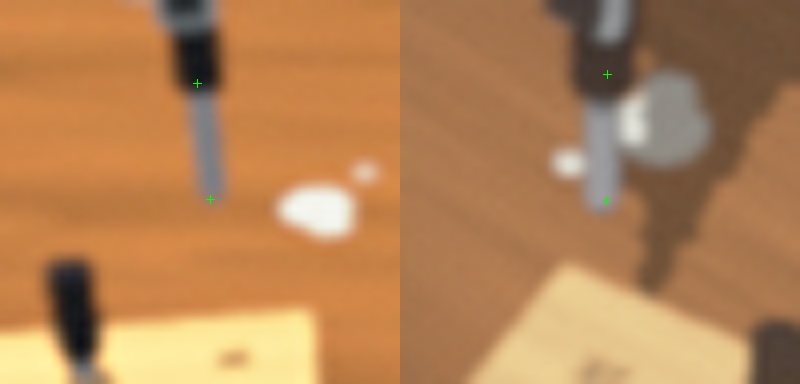

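Run:
```python
from h import *
plan(hw((0,0,125)),RT())
```

```text
t 8.77 row [0.2614, 0.1678, -0.0285] [0.341, 0.4451, -1.2717] rows>= 11.1
```

>>> {"method": "apply_moves", "body": {
  "moves": [
    [[0.03, 0.02, -0.04, 0.034, 0.045, -0.127, 0], [0.07, 0.045, -0.05, 0.08, 0.1, -0.28, 0], [0.11, 0.07, -0.05, 0.12, 0.16, -0.46, 0], [0.15, 0.1, -0.05, 0.17, 0.22, -0.64, 0], [0.2, 0.13, -0.04, 0.24, 0.31, -0.9, 0], [0.23, 0.15, -0.04, 0.29, 0.38, -1.08, 0], [0.261, 0.168, -0.03, 0.341, 0.445, -1.272, 0], [0.261, 0.168, -0.0285, 0.341, 0.445, -1.272, 0], [0.261, 0.168, -0.0285, 0.341, 0.445, -1.272, 0], [0.261, 0.168, -0.0285, 0.341, 0.445, -1.272, 0], [0.261, 0.168, -0.0285, 0.341, 0.445, -1.272, 0], [0.261, 0.168, -0.0285, 0.341, 0.445, -1.272, 0]]
  ]
}}

```text
time: 9.77
tool_pos: [568.1, 80.5, 178.1]
orientation: [-0.03, -2.611, -0.011]
contact_force: [-0.8, 0.4, -1.1]
grip_width: 14.2
```

Run:
```python
from h import *
s=r.sense(); print(s["q"].round(2),s["tool_pos"],s["grip_width"])
plan(hw((0,0,75)),RT())
```

```text
[ 0.11  0.78 -0.41  1.28  0.14  1.64  1.25] [568.07510595  80.47642741 178.12444675] 14.2100828873217
t 9.77 row [0.0008, -0.0008, 0.0468] [-0.0012, -0.0064, 0.0065] rows>= 1.1
```

>>> {"method": "apply_moves", "body": {
  "moves": [
    [[0.001, -0.001, 0.015, -0.001, -0.006, 0.0065, 0], [0.001, -0.001, 0.03, -0.001, -0.006, 0.0065, 0], [0.001, -0.001, 0.042, -0.001, -0.006, 0.0065, 0], [0.001, -0.001, 0.047, -0.001, -0.006, 0.0065, 0], [0.001, -0.001, 0.047, -0.001, -0.006, 0.0065, 0], [0.001, -0.001, 0.047, -0.001, -0.006, 0.0065, 0]]
  ]
}}

```text
time: 10.27
tool_pos: [543.4, 79.9, 138.2]
orientation: [-0.041, -2.617, -0.01]
contact_force: [0.9, -0.8, -0.3]
grip_width: 13.8
```

```bash
cat > look.py <<'E'
from h import *
import sys
tag=sys.argv[1]; tip=float(sys.argv[2])
s=r.sense(); T=R.from_rotvec(s["orientation"]).as_matrix()
M=Rh(HY); print("t",s["time"],"TCP in hinge",(M.T@(s["tool_pos"]-HP)).round(2),"axis",(M.T@T[:,2]).round(3),"F",s["contact_force"].round(1))
t=np.linspace(0,2*np.pi,60); ring=lambda c,A,rad:c+np.c_[rad*np.cos(t),rad*np.sin(t),0*t]@A.T
out=[]
for n,w,h,k in(("scene",50,37.5,8),("side",50,37.5,8),("wrist",80,60,5)):
    i,im=snap(n,n+tag); c0=proj(hw((0,0,10)),i)[0]; x,y=(c0-[w/2,h/2]).round().astype(int)
    o=cv2.resize(im[y:y+int(h),x:x+int(w)],(400,int(int(h)*k)),interpolation=cv2.INTER_CUBIC)
    print(n,(x,y))
    for C,A,rad,col in((HP,M,12,(255,0,0)),(HP,M,6.2,(255,0,0)),(s["tool_pos"]+T@[0,0,tip],T,3,(0,255,0)),(s["tool_pos"]+T@[0,0,tip-47],T,5,(0,255,0))):
        q=(proj(ring(C,A,rad),i)-[x,y]+.5)*k; cv2.polylines(o,[q.astype(int)],True,col,1)
    out.append(cv2.copyMakeBorder(o,0,300-o.shape[0],0,0,cv2.BORDER_CONSTANT))
out.append(out[0]*0)
cv2.imwrite(f"pics/z{tag}.png",np.vstack([np.hstack(out[:2]),np.hstack(out[2:])])[:,:,::-1])
E
python3 look.py 6 57
```

```text
t 10.2667 TCP in hinge [ 0.23  0.53 74.9 ] axis [ 0. -0. -1.] F [ 0.9 -0.8 -0.3]
scene (np.int64(253), np.int64(154))
side (np.int64(174), np.int64(193))
wrist (np.int64(217), np.int64(164))
```

View pics/z6.png

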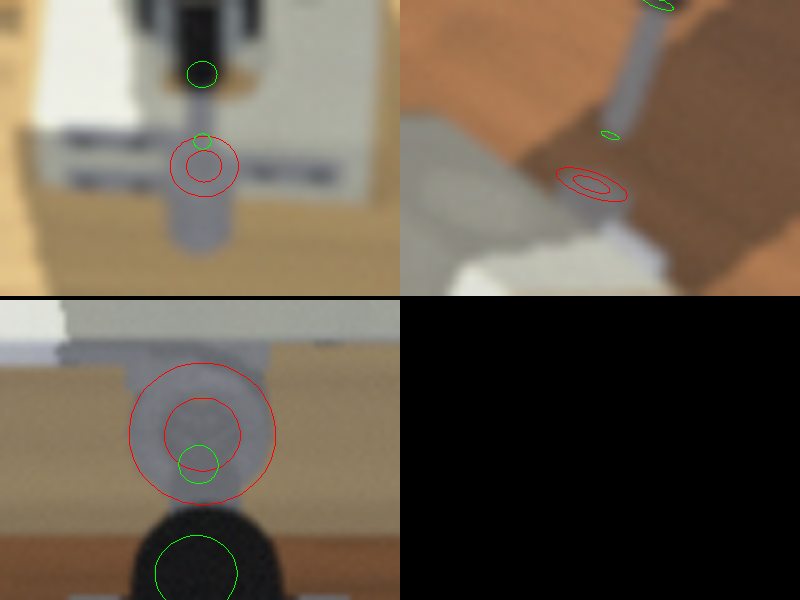

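The overlays agree. In the side view the pin's axis extended meets the ring at (592,185), and in the scene view the shaft (x≈201) is centred on the knuckle (x≈200). Inserting in stages with the force watched.

>>> {"method": "apply_moves", "body": {
  "moves": [
    [[0, 0, 0.006, 0, 0, 0, 0], [0, 0, 0.012, 0, 0, 0, 0], [0, 0, 0.016, 0, 0, 0, 0], [0, 0, 0.018, 0, 0, 0, 0], [0, 0, 0.02, 0, 0, 0, 0], [0, 0, 0.022, 0, 0, 0, 0], [0, 0, 0.024, 0, 0, 0, 0], [0, 0, 0.024, 0, 0, 0, 0]]
  ]
}}

```text
time: 11.08
tool_pos: [532.0, 80.5, 117.7]
orientation: [-0.04, -2.619, -0.011]
contact_force: [-0.8, -0.1, -0.4]
grip_width: 14.4
```

>>> {"method": "apply_moves", "body": {
  "moves": [
    [[0, 0, 0.002, 0, 0, 0, 0], [0, 0, 0.004, 0, 0, 0, 0], [0, 0, 0.006, 0, 0, 0, 0], [0, 0, 0.006, 0, 0, 0, 0]]
  ]
}}

```text
time: 11.42
tool_pos: [528.5, 80.6, 112.1]
orientation: [-0.04, -2.618, -0.01]
contact_force: [0.5, -0.2, -0.5]
grip_width: 13.7
```

>>> {"method": "apply_moves", "body": {
  "moves": [
    [[0, 0, 0.003, 0, 0, 0, 0], [0, 0, 0.006, 0, 0, 0, 0], [0, 0, 0.009, 0, 0, 0, 0], [0, 0, 0.012, 0, 0, 0, 0], [0, 0, 0.012, 0, 0, 0, 0]]
  ]
}}

```text
time: 11.83
tool_pos: [521.9, 80.6, 101.1]
orientation: [-0.04, -2.617, -0.01]
contact_force: [0.4, -0.6, -0.9]
grip_width: 14.0
```

Run:
```python
from h import *
s=r.sense(); M=Rh(HY); print((M.T@(s["tool_pos"]-HP)).round(2),s["contact_force"].round(1),s["wrist_torque"].round(2))
```

```text
[ 0.36  0.41 32.02] [ 0.4 -0.6 -0.9] [-0.01 -0.59 -0.03]
```

>>> {"method": "apply_moves", "body": {
  "moves": [
    [[0, 0, 0.003, 0, 0, 0, 0], [0, 0, 0.006, 0, 0, 0, 0], [0, 0, 0.009, 0, 0, 0, 0], [0, 0, 0.012, 0, 0, 0, 0], [0, 0, 0.015, 0, 0, 0, 0], [0, 0, 0.015, 0, 0, 0, 0]]
  ]
}}

```text
time: 12.33
tool_pos: [513.7, 80.7, 87.5]
orientation: [-0.04, -2.616, -0.01]
contact_force: [-0.3, -0.4, 0.1]
grip_width: 14.4
```

>>> {"method": "apply_moves", "body": {
  "moves": [
    [[0, 0, 0.002, 0, 0, 0, 0], [0, 0, 0.004, 0, 0, 0, 0], [0, 0, 0.005, 0, 0, 0, 0], [0, 0, 0.005, 0, 0, 0, 0]]
  ]
}}

```text
time: 12.67
tool_pos: [511.1, 80.6, 83.0]
orientation: [-0.04, -2.616, -0.009]
contact_force: [0.1, 0.1, -0.8]
grip_width: 14.1
```

>>> {"method": "apply_moves", "body": {
  "moves": [
    [[0, 0, 0.001, 0, 0, 0, 0], [0, 0, 0.002, 0, 0, 0, 0], [0, 0, 0.0025, 0, 0, 0, 0]]
  ]
}}

```text
time: 12.92
tool_pos: [511.4, 80.7, 82.1]
orientation: [-0.041, -2.619, -0.01]
contact_force: [3.9, -1.4, 8.8]
grip_width: 14.0
```

Contact came at a TCP height of about 10 mm over the mouth, which is where the grip should seat. I'll press a little to confirm it.

>>> {"method": "apply_moves", "body": {
  "moves": [
    [[0, 0, 0.002, 0, 0, 0, 0], [0, 0, 0.003, 0, 0, 0, 0], [0, 0, 0.003, 0, 0, 0, 0]]
  ]
}}

```text
time: 13.17
tool_pos: [511.8, 80.7, 81.9]
orientation: [-0.041, -2.622, -0.01]
contact_force: [3.5, -0.9, 12.3]
grip_width: 14.3
```

```bash
python3 look.py 7 57
```

```text
t 13.1667 TCP in hinge [-0.52  0.67 10.29] axis [-0.004 -0.    -1.   ] F [ 3.5 -0.9 12.3]
scene (np.int64(253), np.int64(154))
side (np.int64(174), np.int64(193))
wrist (np.int64(217), np.int64(195))
```

>>> {"method": "apply_moves", "body": {
  "moves": [
    [[0, 0, 0, 0, 0, 0, 0], [0, 0, 0, 0, 0, 0, 0.25], [0, 0, 0, 0, 0, 0, 0.5], [0, 0, 0, 0, 0, 0, 0.5], [0, 0, 0, 0, 0, 0, 0.5], [0, 0, 0, 0, 0, 0, 0.5]]
  ]
}}

```text
time: 13.82
tool_pos: [511.3, 80.7, 81.5]
orientation: [-0.041, -2.621, -0.01]
contact_force: [0.0, 0.5, -0.2]
grip_width: 42.6
```

>>> {"method": "apply_moves", "body": {
  "moves": [
    [[0, 0, -0.01, 0, 0, 0, 0.5], [0, 0, -0.025, 0, 0, 0, 0.5], [0, 0, -0.05, 0, 0, 0, 0.5], [0, 0, -0.08, 0, 0, 0, 0.5], [0, 0, -0.12, 0, 0, 0, 0.5], [0, 0, -0.15, 0, 0, 0, 0.5], [0, 0, -0.15, 0, 0, 0, 0.5], [0, 0, -0.15, 0, 0, 0, 0.5]]
  ]
}}

```text
time: 14.48
tool_pos: [587.8, 78.8, 213.7]
orientation: [-0.042, -2.626, -0.011]
contact_force: [-1.0, 0.5, -1.3]
grip_width: 42.3
```

Run:
```python
from h import *
s=r.sense();print(s["time"],s["tool_pos"],s["contact_force"].round(1),s["grip_width"])
out=[]
t=np.linspace(0,2*np.pi,60)
for n,w,h in(("scene",64,48),("side",64,48),("wrist",120,90)):
    i,im=snap(n,n+"8"); c0=proj(hw((10,0,5)),i)[0]; x,y=(c0-[w/2,h/2]).round().astype(int); k=400/w
    o=cv2.resize(im[y:y+h,x:x+w],(400,300),interpolation=cv2.INTER_CUBIC)
    for z in(0,36):
        P=HP+np.c_[9*np.cos(t),9*np.sin(t),0*t+z]@Rh(HY).T
        q=(proj(P,i)-[x,y]+.5)*k; cv2.polylines(o,[q.astype(int)],True,(255,0,0) if z==0 else (0,255,0),1)
    out.append(o)
out.append(cv2.resize(cv2.cvtColor(cv2.imread("pics/side8.png"),4),(400,300)))
cv2.imwrite("pics/z8.png",np.vstack([np.hstack(out[:2]),np.hstack(out[2:])])[:,:,::-1])
```

```text
14.4833 [587.80987526  78.84203365 213.66646703] [-1.   0.5 -1.3] 42.29961016523548
```

View pics/z8.png

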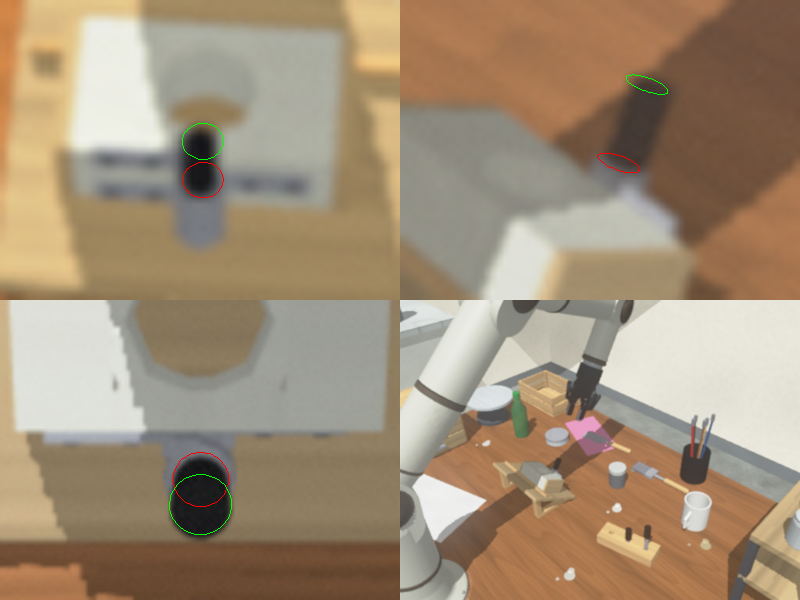

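The grip sits on the top knuckle where the model says it should when seated (wrist picture, top disc at (201,505)). The mould is closed with no seam gap, the other two pins are still in the block, and the gripper is clear. Handing in.

```bash
python3 -c "
from workcell import r
print(r.close_job())"
```

```text
the job is handed in; nothing more can be done
None
```

I finished the job and handed it in at about 14.5 s on the robot's clock. The loose mould half is fully home and the middle-length pin is seated in the hinge and released.

- **Mould:** I pushed the loose half by its end board until it stopped. It pressed back with about 18 N and moved only 0.1 to 0.2 mm more.
- **Pin:** The pin went through all three knuckles with no noticeable force. It stopped with the gripper about 10 mm above the hinge mouth, where the grip should seat, and held there under about 12 N.
- **Last checks:** After I let go and backed off, the three camera views showed the grip on the top knuckle within 1–2 mm of the seated model. The halves were closed, the short and long pins were still in the block, and nothing else looked moved. The gripper was well clear, with contact force near zero.

Two readings disagreed with what I expected:
- **Grip width:** The gripper read about 14 mm on the 18 mm grip, although the pin was held firmly and looked centred.
- **Side camera:** Its corner points disagreed with my early pose fit by 2–3 pixels, so I fitted the final hinge position from the wrist and scene cameras.

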